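# Close a storage tin in the bench lid press

## Task

Use the pusher of the bench lid press to slide the tin with the loose lid along its track, all the way to the stop under the plunger. Then press the plunger's head fully down to its stop for a moment so that the lid is driven on, and let it spring back up; leave the closed tin standing there and do not disturb the other things on the bench.

Things in the scene. Friction and masses are not known exactly. Their poses are not given: they have to be found in the camera images.
- press: the grey bench lid press, bolted down where its place and yaw vary. Origin on the table under the plunger axis; z up, +y along the track from post to stop, +x to the column. Base x -65..115, y -290..60, 12 mm thick. Guide rails along y 82 mm apart inside, tops 34 mm up; stop block at y 39, 52 mm up; column x 70..110, 189 mm high; overhanging arm 30 mm wide, x -25..110, 157..189 mm up
- seat (a point): point on the track floor, 12 mm above the table, straight under the plunger (press frame x 0, y 0; same axes as press): where the centre of the tin's underside comes to stand at the stop
- plunger (a joint): travel of the spring plunger, m: 0 up at rest, 0.030 down at its solid stop. Springs back by itself. Needs about 3 N to start, about 11 N at the stop, and 4 N more while it drives a lid. Its rubber foot (56 mm across) hangs 138 mm above the table at rest
- head_top (a point): centre of the flat top of the plunger's black mushroom head (52 mm across, flat part 44 mm), 245 mm above the table at rest, 215 mm at the stop; moves with the plunger; axes as press
- pusher (a joint): travel of the pusher along the track, m: starts at 0 to 0.02 (drawn back), solid end at 0.130, where it has brought the tin to the track's stop (1 mm play), under the plunger. Friction about 2 N plus about 2 N for the tin; stays where left. Steel push plate 70 mm wide, 14 to 54 mm above the table, its face at press frame y = -168 mm + this value
- post_top (a point): centre of the top of the pusher's upright round wooden post (26 mm across, free from 35 mm above the table to its top at 110 mm), the handle by which the pusher is moved; it lies in press frame at x = 0, y = -260 mm + pusher; axes as press
- tin: the task's plain metal tin, loose, standing between the guide rails in front of the push plate, 65 to 105 mm short of the plunger axis at the start; 76 mm across, 80 mm to the shoulder, 104 mm high with the lid loosely on (lid raised), 96 mm with the lid fully on; origin at the centre of its underside, z up, yaw meaningless; about 0.4 kg
- lid (a joint): how far the press-on lid (73 mm across, 16 mm thick) of the tin has gone down onto it, m: 0 raised as at the start, 0.008 fully on. Friction (about 4 N) holds it where it is. The press at its stop leaves it at about 0.0075
- closed_tin: bystander: tin like the task's tin but with its lid fully on, standing on the table outside the press, 76 mm across, 96 mm high; origin at the centre of its underside
- preserve_jar: bystander: amber glass jar with dark screw cap, 80 mm across, 95 mm high; origin at the centre of its underside
- flowerpot: bystander: empty terracotta pot, 90 mm across, 80 mm high; origin at the centre of its underside
- wine_bottle: bystander: green bottle, 76 mm across, 290 mm high; origin at the centre of its underside
- cleaner_bottle: bystander: white plastic bottle, 72 mm across, 200 mm high; origin at the centre of its underside
- dust_brush: bystander: brush 200 mm long lying along its x axis, on the table to the right
Things that resemble listed ones, but are neither listed nor needed, are in the scene too. What is shaped like the tin but green or turquoise is not meant.

How it is judged:
By the outcome, as a careful person would: the job done as asked, in the order asked, and still so for the second after the job is handed in, with the robot touching nothing.
It also fails if it takes over 46 s, if anything falls off the work surface, if the arm or the gripper's body presses on something with over 40 N, if the wrist force passes 120 N, or if a joint passes its speed limit or range.

## Robot

A 6-joint arm with a two-finger parallel gripper is mounted at the origin on the work surface. World frame = base frame: x ahead of the robot, y to its left, z up, the work surface at z = 0. Lengths are in m, angles in rad, forces in N, time in s.
With the tool pointing down it reaches from about 0.35 to 0.775 m from the base axis. Payload 5.5 kg.
Tool frame: the origin (TCP) lies midway between the tips of the shut fingers; the grasp point (between the pads) lies grip_point_offset behind it (grip_point_offset is the distance from the TCP to the grasp point, in m); z points along the fingers, y is the direction in which the jaws open and shut (so a half turn about z gives the same grasp; the last joint's range is limited). The gripper opens to 85 mm and grips with 20 to 120 N. Pads are 22 mm wide; open, the fingers measure 114 mm over their backs; the gripper's body (76 mm by 85 mm) begins 54 mm behind the grasp point. The pads swing forward as they close: fully open they stand 13 mm farther back than shut.
Start: joints at [0.994, 0.313, 0.046, 1.304, 0, 1.431], TCP at [0.243, 0.521, 0.231] pointing down, gripper open.
Joint ranges: [-2.76, 2.76], [-0.86, 1.69], [-1.03, 1.26], [-2.2, 2.34], [-1.47, 1.5], [-3.14, 3.14]. Speed limits (rad/s): [2.57, 2.57, 3.14, 3.14, 3.14, 3.14].

## Interface

Orientations are given as a unit quaternion [w, x, y, z].
In Python, from workcell import * gives the robot as it stands.
- The arm moves only by the tool send_rows, never from a script. Its argument "series" is one flat list of numbers, 7 for each row, row after row: the shift along the tool's x, y, z in cm, then the turn, a rotation vector about the tool's x, y, z in degrees, then the opening, from 0 (shut) to 1 (fully open). A call has 1 to 10 rows; each row is the pose to reach, as a shift and turn from the pose commanded when the call began, along the tool's axes at that moment; what a row does not reach only later rows make up. A row lasts 1/12 s, in which the tool goes at most 41.7 mm and 7.16 degrees, less where a joint would pass 70% of its speed; a pose out of reach is approached as far as the arm can. A call with a gripper value outside its range is refused whole. The fingers move at their own pace and stop on an object; "newtons" is the grip in N (left out, the last holds). Time passes only in rows, so rows that repeat a pose let the fingers close. It gives the time, the measured TCP pose, the force and the opening at its end, in the units of the state.
- get_state(): the state, without advancing time (a new reading comes with each control period).
- read_camera(name): name is "scene" or "top"; returns the picture (480x640x3 uint8, blue, green, red); there is no depth.
- camera_info(name): a dict with "K" (3x3 intrinsics, pixels), "D" ([k1, k2, p1, p2, k3] as OpenCV has them; the pictures are not rectified), "xyz" and "attitude" of the camera in the world. Camera axes: x right, y down, z forward; pixel columns grow to the right and rows downward; lengths in m; the calibration is good to about 2 mm. A picture is of the moment at which its call begins. camera_info takes no time and is no camera call.
- hand_in(): hands the job in, once; it reports no verdict.
Trained networks look in the newest picture that a camera, given by its name, has taken for a name from the list of things; names that differ only in an ending like _2 or _b are one class to them, and where a whole thing is asked for, a point or a joint stands for the part that bears it (a point fixed in the world has none). Each returns a list of dicts, best first, with "p" (0 to 1); they miss things now and then, are a little off and sometimes report something else, mostly with a low value. They report only what shows in the picture. A call takes as long as a camera call. They do not tell look-alikes from the thing itself.
- silhouettes(camera, label): "pixels" (480x640 bool, what is visible of it) and "box" ([left, top, width, height] in pixels, round what is visible of it).
The state is a dict: "clock": time; "joint_pos": joint angles; "qvel": joint speeds; "tau": joint torques, N m; "tcp_pos": TCP position; "orientation": TCP orientation; "wrist_force": force on the tool from outside, world axes, zero at the start; "ft_torque": the same for the moment, N m; "finger_gap": finger opening in m.
Only numpy, scipy, OpenCV 4.12 (cv2) and the standard library are available. Lean on these libraries where they do the work, as an engineer would, in place of code of your own. Each camera call takes 0.05 s, during which the arm holds its last target. There are 200 camera calls.

## Working session

There is one attempt and no reset: what is moved stays moved. The work goes in short steps, Python scripts to look and compute and a tool call to move; the robot and the scene stay as the last step left them, time stands still between calls to the robot, and variables do not carry over. Pictures are saved under pics/ and viewed, about 8 in all and at most 12, crops included, and the job is handed in when it is done.

Besides the shell and the picture viewer there is one more tool, called after "Call:" as name(argument=value, ...) on one line, values as JSON. send_rows: Moves the arm, as the interface text tells. Its arguments: {"type":"object","properties":{"series":{"type":"array"},"newtons":{"type":"number"}},"required":["series"]}

```bash
mkdir -p pics; ls
python3 - <<'E'
from workcell import *
import cv2
for c in("scene","top"):
    im=read_camera(c); cv2.imwrite(f"pics/{c}0.png",im)
    print(camera_info(c))
s=get_state();print(s)
for n in("press","plunger","head_top","pusher","post_top","tin"):
  for c in("scene","top"):
    for d in silhouettes(c,n)[:4]: print(n,c,round(d["p"],2),d["box"])
E
```

```text
pics
{'K': array([[497.20746631,   0.        , 306.90520952],
       [  0.        , 497.20746631, 242.05074285],
       [  0.        ,   0.        ,   1.        ]]), 'D': array([-0.07731353,  0.        ,  0.        ,  0.        ,  0.        ]), 'xyz': array([ 1.2457388 , -0.32156874,  1.22242182]), 'attitude': array([-0.24727373,  0.79976454,  0.52268073, -0.16136056])}
{'K': array([[481.2443648 ,   0.        , 322.57746176],
       [  0.        , 481.2443648 , 246.2069561 ],
       [  0.        ,   0.        ,   1.        ]]), 'D': array([0.00975612, 0.        , 0.        , 0.        , 0.        ]), 'xyz': array([ 0.5285187 , -0.01196765,  1.21813729]), 'attitude': array([-0.01254376,  0.711189  , -0.70228115,  0.02922421])}
{'clock': 0.1, 'joint_pos': array([9.94392105e-01, 3.13922777e-01, 4.50955271e-02, 1.30359631e+00,
       1.98884941e-05, 1.43117797e+00]), 'qvel': array([-1.69005922e-03, -1.73511601e-03,  2.15629141e-03, -1.16238535e-04,
       -2.52937435e-04, -8.95210641e-05]), 'tau': array([ 3.15606441e-03, -4.81728244e+01,  2.99242008e+01,  1.27603125e-02,
       -8.559139
[... 410 characters left out ...]
146.1, 86.6]
plunger top 0.66 [237.4, 256.7, 33.4, 26.8]
head_top scene 0.81 [338.3, 183.7, 18.6, 43.6]
head_top top 0.71 [241.0, 253.7, 29.3, 28.6]
head_top top 0.3 [291.9, 306.7, 31.6, 42.0]
pusher scene 0.77 [259.3, 254.3, 44.8, 33.1]
pusher top 0.91 [324.0, 248.9, 49.9, 26.1]
post_top scene 0.63 [263.2, 254.3, 36.2, 36.5]
post_top top 0.77 [326.8, 249.1, 50.0, 23.5]
tin scene 0.95 [301.3, 226.0, 31.5, 44.7]
tin scene 0.89 [376.4, 288.2, 36.8, 41.9]
tin scene 0.85 [376.0, 207.7, 28.6, 40.3]
tin scene 0.78 [209.3, 260.3, 32.9, 45.1]
tin top 0.71 [238.9, 142.0, 36.4, 39.6]
tin top 0.69 [184.9, 245.7, 36.1, 32.4]
tin top 0.67 [395.9, 250.0, 41.4, 31.9]
tin top 0.59 [489.2, 216.7, 54.9, 33.9]
```

View pics/scene0.png

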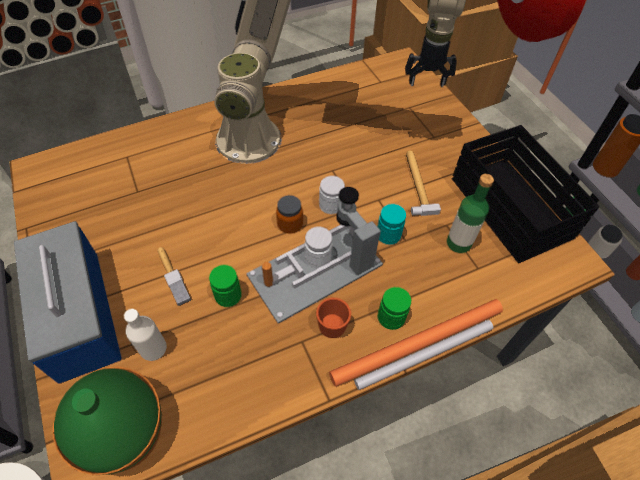

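View pics/top0.png

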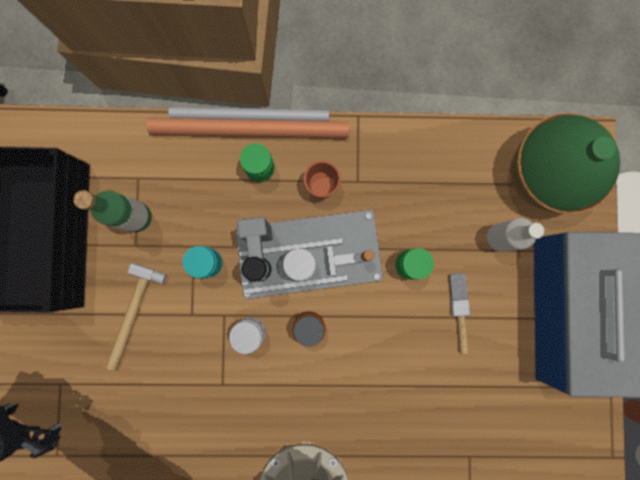

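The scene view shows the press around (315,260), with its post at (267,274), the tin at (318,240) and the head at (348,195). In the top view they are the post at (368,256), the tin in the track at (299,265) and the head at (254,268). The tin candidates in the top view are the grey one between the rails at (299,265), the grey one outside the press at (247,337) (closed_tin), and the green or turquoise ones, which are excluded. The one between the rails fits.

```bash
cat > h.py <<'E'
from workcell import *
import cv2, numpy as np
from scipy.spatial.transform import Rotation as R
def ray(c,uv):
    i=camera_info(c); p=cv2.undistortPoints(np.array([[uv]],float),i["K"],i["D"])[0,0]
    q=i["attitude"]; r=R.from_quat([q[1],q[2],q[3],q[0]]).apply([p[0],p[1],1.])
    return i["xyz"],r
def at(c,uv,z):
    o,r=ray(c,uv); return o+r*(z-o[2])/r[2]
def proj(c,P):
    i=camera_info(c); q=i["attitude"]; Rm=R.from_quat([q[1],q[2],q[3],q[0]]).as_matrix().T
    return cv2.projectPoints(np.array(P,float).reshape(-1,3),cv2.Rodrigues(Rm)[0],-Rm@i["xyz"],i["K"],i["D"])[0][:,0]
E
python3 - <<'E'
from h import *
print("post",at("top",(368,256),.110),at("scene",(267.5,266),.110))
print("head",at("top",(254,268),.245),at("scene",(349,194),.245))
print("tin",at("top",(299,265),.104),at("scene",(319,236),.104))
im=cv2.imread("pics/top0.png")[200:305,225:390]
cv2.imwrite("pics/c1.png",cv2.resize(im,None,fx=4.8,fy=4.8,interpolation=cv2.INTER_CUBIC))
E
```

```text
post [ 0.57297964 -0.14293116  0.11      ] [ 0.57793676 -0.14125671  0.11      ]
head [0.54043943 0.10299135 0.245     ] [0.54122908 0.10506724 0.245     ]
tin [0.55035248 0.01612267 0.104     ] [0.54084979 0.02423675 0.104     ]
```

View pics/c1.png

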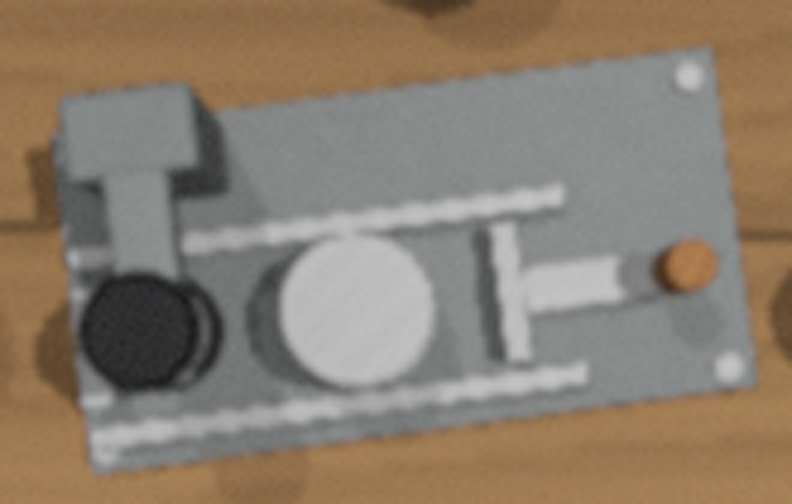

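The crop shows the grey tin between the rails with the post right of it at about (368,255), the head at (254,269), and clear base corners. Next is a least-squares fit of the press pose.

Run:
```python
from h import *
from scipy.optimize import least_squares
pix=np.array([(712,48),(755,383),(95,472),(686,265),(138,330)])/4.8+[225,200]
sc=[(267.5,266),(349,194)]
def W(v,P):
    P=np.array(P,float); c,s=np.cos(v[2]),np.sin(v[2])
    return np.c_[v[0]+c*P[:,0]-s*P[:,1],v[1]+s*P[:,0]+c*P[:,1],P[:,2]]
def pts(v): return [(.115,-.29,.012),(-.065,-.29,.012),(-.065,.06,.012),(0,-.26+v[3],.11),(0,0,.245)]
def f(v):
    w=W(v,pts(v)); return np.r_[(proj("top",w)-pix).ravel(),.3*(proj("scene",w[3:])-sc).ravel()]
r=least_squares(f,[.54,.1,-.1,.01],x_scale=.01); v=r.x
print(v,np.degrees(v[2]),r.fun.round(1)); w=W(v,pts(v));print("post",w[3],"head",w[4])
print("post end",W(v,[(0,-.13,.11)]),"tin y local",at("top",(299.4,264.4),.104))
for n in("closed_tin","preserve_jar","flowerpot","wine_bottle","cleaner_bottle"):
    for d in silhouettes("top",n)[:2]: b=d["box"]; print(n,round(d["p"],2),at("top",(b[0]+b[2]/2,b[1]+b[3]/2),.09)[:2])
print(R.from_quat([.21666,.97625,0,0]).as_matrix().round(3))
```

```text
[0.53958709 0.10350468 0.14297075 0.0113457 ] 8.191620772346356 [-0.1 -0.5  0.8  0.4 -0.8  0.4 -0.  -0.1 -0.  -0.3 -0.3 -0.2 -0.3 -0.1]
post [ 0.57501639 -0.14261262  0.11      ] head [0.53958709 0.10350468 0.245     ]
post end [[ 0.55811003 -0.02516894  0.11      ]] tin y local [0.55175004 0.01521938 0.104     ]
closed_tin 0.97 [0.38442062 0.13741605]
closed_tin 0.55 [ 0.75519715 -0.03635175]
preserve_jar 0.86 [ 0.40176382 -0.00825475]
flowerpot 0.86 [ 0.75650031 -0.03562554]
wine_bottle 0.7 [0.67279762 0.45509958]
wine_bottle 0.54 [0.3792885  0.13499998]
cleaner_bottle 0.88 [ 0.632065   -0.49573836]
[[-0.906  0.423  0.   ]
 [ 0.423  0.906  0.   ]
 [ 0.     0.    -1.   ]]
```

Call:
send_rows(series=[0,0,-9,0,0,0,1,0,0,-9,0,0,0,1,0,0,-9,0,0,0,1,-58.1,-46,-9,0,0,-33.2,1,-58.1,-46,-9,0,0,-33.2,1,-58.1,-46,-9,0,0,-33.2,1,-58.1,-46,-9,0,0,-33.2,1,-58.1,-46,-9,0,0,-33.2,1,-58.1,-46,-9,0,0,-33.2,1,-58.1,-46,-9,0,0,-33.2,1], newtons=40)

```text
clock: 1.78
tcp_pos: [0.3676, 0.2734, 0.3217]
orientation: [0.001, -0.072, 0.997, 0.0]
wrist_force: [0.5, 0.1, -0.2]
finger_gap: 0.085
```

```bash
cat > g.py <<'E'
import sys
from h import *
s=get_state(); q=s["orientation"]; M=R.from_quat([q[1],q[2],q[3],q[0]])
print(s["clock"],s["tcp_pos"].round(4),s["wrist_force"].round(1),s["finger_gap"],s["joint_pos"].round(2),"yaw of tool y",np.degrees(np.arctan2(*M.as_matrix()[1::-1,1])))
if len(sys.argv)>3: print("shift cm",(100*M.inv().apply(np.array(sys.argv[1:4],float)-s["tcp_pos"])).round(2))
E
python3 g.py .575 -.1426 .32; python3 -c "import workcell;print(getattr(workcell,'grip_point_offset',None),[n for n in dir(workcell) if n[0]!='_'])"
```

```text
1.7833 [0.3676 0.2734 0.3217] [ 0.5  0.1 -0.2] 0.0849747702529079 [ 0.46  0.07 -0.03  1.46  0.    0.32] yaw of tool y 98.26836991175641
shift cm [-14.54 -44.15   0.17]
0.0187 ['MotionError', 'camera_info', 'get_state', 'grip_point_offset', 'hand_in', 'read_camera', 'silhouettes']
```

Call:
send_rows(series=[-14.5,-44.1,0,0,0,0,1,-14.5,-44.1,0,0,0,0,1,-14.5,-44.1,0,0,0,0,1,-14.5,-44.1,0,0,0,0,1,-14.5,-44.1,0,0,0,0,1,-14.5,-44.1,0,0,0,0,1,-14.5,-44.1,0,0,0,0,1,-14.5,-44.1,0,0,0,0,1,-14.5,-44.1,0,0,0,0,1,-14.5,-44.1,0,0,0,0,1])

```text
clock: 2.62
tcp_pos: [0.5529, -0.1006, 0.3217]
orientation: [0.001, -0.071, 0.997, -0.0]
wrist_force: [0.9, 1.1, 0.2]
finger_gap: 0.0851
```

```bash
python3 g.py .575 -.1426 .15
```

```text
2.6167 [ 0.5529 -0.1006  0.3217] [0.9 1.1 0.2] 0.08510249439390576 [-0.32  0.28  0.22  1.51  0.   -0.47] yaw of tool y 98.14962669739661
shift cm [-1.57 -4.46 17.17]
```

Call:
send_rows(series=[-1.2,-3.3,0,0,0,0,1,-1.2,-3.3,0,0,0,0,1,-1.2,-3.3,12,0,0,0,1,-1.2,-3.3,12,0,0,0,1,-1.2,-3.3,12,0,0,0,1,-1.2,-3.3,12,0,0,0,1,-1.2,-3.3,12,0,0,0,1])

```text
clock: 3.2
tcp_pos: [0.5671, -0.1285, 0.2]
orientation: [-0.002, -0.071, 0.997, 0.001]
wrist_force: [0.9, -0.6, 0.5]
finger_gap: 0.0857
```

```bash
python3 g.py .575 -.1426 .061
python3 - <<'E'
from h import *
for c in("scene","top"):
    im=read_camera(c); u,v=proj(c,[.575,-.1426,.11])[0].astype(int)
    a=im[v-50:v+50,u-65:u+65]; cv2.imwrite(f"pics/{c}1.png",cv2.resize(a,None,fx=4,fy=4,interpolation=cv2.INTER_CUBIC))
a=np.vstack if 0 else np.hstack
cv2.imwrite("pics/p1.png",cv2.resize(np.hstack([cv2.imread("pics/scene1.png"),cv2.imread("pics/top1.png")]),(800,308)))
E
```

```text
3.2 [ 0.5671 -0.1285  0.2   ] [ 0.9 -0.6  0.5] 0.08572137954807668 [-0.36  0.34  0.01  1.24  0.   -0.5 ] yaw of tool y 98.18426729375653
shift cm [-0.64 -1.55 13.89]
```

View pics/p1.png

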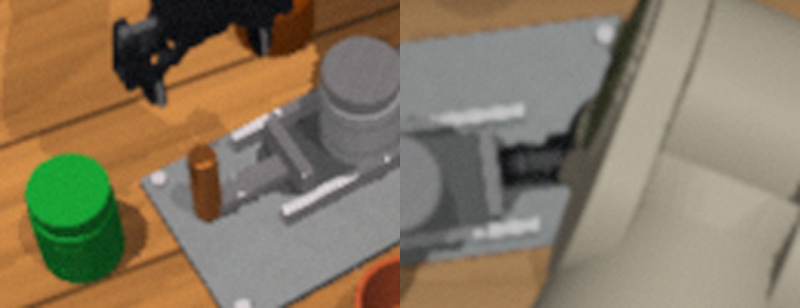

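The crops show the fingers above the post, with the green look-alike about 70 mm behind it. I'll narrow the jaws to 0.7 before going down.

Call:
send_rows(series=[-0.6,-1.5,0,0,0,0,0.7,-0.6,-1.5,0,0,0,0,0.7,-0.6,-1.5,0,0,0,0,0.7,-0.6,-1.5,6,0,0,0,0.7,-0.6,-1.5,6,0,0,0,0.7,-0.6,-1.5,6,0,0,0,0.7])

```text
clock: 3.8
tcp_pos: [0.5748, -0.1421, 0.1387]
orientation: [-0.002, -0.071, 0.997, 0.001]
wrist_force: [-0.5, -0.2, 0.0]
finger_gap: 0.0597
```

```bash
python3 g.py .575 -.1426 .061; python3 -c "
from h import *
print(at('top',(415,264),.096))"
```

```text
3.8 [ 0.5748 -0.1421  0.1387] [-0.5 -0.2  0. ] 0.05974724781442613 [-0.38  0.39 -0.07  1.11  0.   -0.52] yaw of tool y 98.18371607369959
shift cm [-0.05 -0.07  7.77]
[ 0.55622171 -0.25498627  0.096     ]
```

Call:
send_rows(series=[0,0,3.8,0,0,0,0.7,0,0,7.6,0,0,0,0.7,0,0,7.6,0,0,0,0.7,0,0,7.6,0,0,0,0.2,0,0,7.6,0,0,0,0.1,0,0,7.6,0,0,0,0.1,0,0,7.6,0,0,0,0.1,0,0,7.6,0,0,0,0.1], newtons=40)

```text
clock: 4.47
tcp_pos: [0.5792, -0.1441, 0.069]
orientation: [0.003, -0.071, 0.997, -0.001]
wrist_force: [-0.0, 0.6, 7.3]
finger_gap: 0.0251
```

```bash
python3 g.py .5581 -.0252 .063
```

```text
4.4667 [ 0.5792 -0.1441  0.069 ] [-0.   0.6  7.3] 0.02506279098362787 [-0.38  0.44 -0.17  0.95  0.   -0.52] yaw of tool y 98.18131597807013
shift cm [ 0.4  12.07  0.57]
```

Call:
send_rows(series=[0,1,0,0,0,0,0.1,0,2,0,0,0,0,0.1,0,2.8,0,0,0,0,0.1,0,3.6,0,0,0,0,0.1,0,4.4,0,0,0,0,0.1,0,5.2,0,0,0,0,0.1,0,6,0,0,0,0,0.1,0,6.8,0,0,0,0,0.1,0,7.4,0,0,0,0,0.1,0,8,0,0,0,0,0.1])

```text
clock: 5.3
tcp_pos: [0.5678, -0.0656, 0.069]
orientation: [0.003, -0.071, 0.997, -0.002]
wrist_force: [-1.5, -3.6, 7.1]
finger_gap: 0.0246
```

```bash
python3 g.py .5581 -.0252 .063
```

```text
5.3 [ 0.5678 -0.0656  0.069 ] [-1.5 -3.6  7.1] 0.024631413501374738 [-0.25  0.4  -0.24  0.92 -0.   -0.4 ] yaw of tool y 98.13193462085921
shift cm [0.39 4.14 0.58]
```

Force of about 4 N, as expected. Next are small steps up to the end.

Call:
send_rows(series=[0,0.7,0,0,0,0,0.1,0,1.4,0,0,0,0,0.1,0,2,0,0,0,0,0.1,0,2.6,0,0,0,0,0.1,0,3.1,0,0,0,0,0.1,0,3.4,0,0,0,0,0.1,0,3.6,0,0,0,0,0.1,0,3.8,0,0,0,0,0.1,0,3.8,0,0,0,0,0.1])

```text
clock: 6.05
tcp_pos: [0.5623, -0.0276, 0.069]
orientation: [0.003, -0.071, 0.997, -0.001]
wrist_force: [-1.5, -2.6, 8.4]
finger_gap: 0.0252
```

Call:
send_rows(series=[0,0.2,0,0,0,0,0.1,0,0.3,0,0,0,0,0.1,0,0.4,0,0,0,0,0.1])

```text
clock: 6.3
tcp_pos: [0.5618, -0.0241, 0.069]
orientation: [0.003, -0.071, 0.997, -0.002]
wrist_force: [-1.2, -4.0, 7.3]
finger_gap: 0.0247
```

```bash
python3 g.py .5581 -.0252 .063
```

```text
6.3 [ 0.5618 -0.0241  0.069 ] [-1.2 -4.   7.3] 0.0247367114324403 [-0.18  0.39 -0.27  0.91 -0.   -0.33] yaw of tool y 98.12936460610258
shift cm [ 0.38 -0.06  0.59]
```

Not at the end yet (4 N is only friction), so I'll advance in small steps until the force rises.

Call:
send_rows(series=[0,0.1,0,0,0,0,0.1,0,0.2,0,0,0,0,0.1,0,0.3,0,0,0,0,0.1,0,0.3,0,0,0,0,0.1])

```text
clock: 6.63
tcp_pos: [0.5616, -0.0231, 0.069]
orientation: [0.003, -0.07, 0.998, -0.004]
wrist_force: [-2.1, -10.5, 5.7]
finger_gap: 0.0248
```

Call:
send_rows(series=[0,0.1,0,0,0,0,0.1,0,0.2,0,0,0,0,0.1,0,0.2,0,0,0,0,0.1])

```text
clock: 6.88
tcp_pos: [0.5616, -0.0231, 0.069]
orientation: [0.003, -0.07, 0.998, -0.005]
wrist_force: [-1.3, -17.6, 5.9]
finger_gap: 0.0249
```

Call:
send_rows(series=[0,-0.4,0,0,0,0,0.1,0,-0.5,0,0,0,0,0.6,0,-0.5,0,0,0,0,0.6,0,-0.5,0,0,0,0,0.6,0,-0.5,-4,0,0,0,0.6,0,-0.5,-8,0,0,0,0.6,0,-0.5,-12,0,0,0,0.6,0,-0.5,-23,0,0,0,0,0,-0.5,-23,0,0,0,0,0,-0.5,-23,0,0,0,0])

```text
clock: 7.72
tcp_pos: [0.5602, -0.0222, 0.3003]
orientation: [0.003, -0.072, 0.997, -0.001]
wrist_force: [1.1, 0.4, -0.5]
finger_gap: 0.0152
```

```bash
python3 g.py .540 .105 .27
python3 - <<'E'
from h import *
T=read_camera("top");S=read_camera("scene")
def c(im,n):
    u,v=proj(n,[.545,.05,.1])[0].astype(int); return cv2.resize(im[v-60:v+60,u-65:u+65],(400,369),interpolation=cv2.INTER_CUBIC)
cv2.imwrite("pics/p2.png",np.hstack([c(S,"scene"),c(T,"top")]))
u,v=proj("scene",[.545,.05,.1])[0].astype(int);print(u-65,v-60)
u,v=proj("top",[.545,.05,.1])[0].astype(int);print(u-65,v-60)
E
```

```text
7.7167 [ 0.5602 -0.0222  0.3003] [ 1.1  0.4 -0.5] 0.015171197795424992 [-0.18  0.27  0.16  1.45  0.   -0.33] yaw of tool y 98.21215456640356
shift cm [ 0.2  12.89  3.01]
263 174
219 207
```

View pics/p2.png

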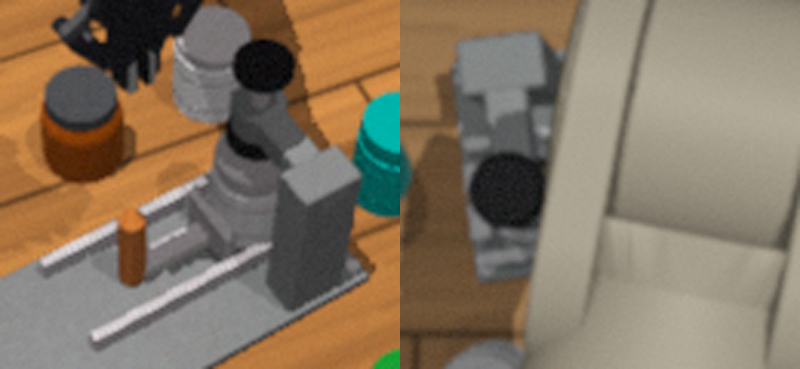

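The tin stands under the foot with the push plate against it and the pusher at its end. Next I go over the head.

Call:
send_rows(series=[0.2,12.9,0,0,0,0,0,0.2,12.9,0,0,0,0,0,0.2,12.9,0,0,0,0,0,0.2,12.9,0,0,0,0,0,0.2,12.9,3.5,0,0,0,0,0.2,12.9,3.5,0,0,0,0,0.2,12.9,3.5,0,0,0,0])

```text
clock: 8.4
tcp_pos: [0.5372, 0.105, 0.2583]
orientation: [-0.003, -0.072, 0.997, 0.0]
wrist_force: [0.9, -0.3, 0.3]
finger_gap: 0.0002
```

```bash
python3 g.py .540 .105 .215
python3 - <<'E'
from h import *
S=read_camera("scene")
u,v=proj("scene",[.54,.105,.2])[0].astype(int); cv2.imwrite("pics/p3.png",cv2.resize(S[v-40:v+40,u-45:u+45],(720,600*8//9+107 if 0 else 640))[:600])
E
```

```text
8.4 [0.5372 0.105  0.2583] [ 0.9 -0.3  0.3] 0.000207833856169483 [ 0.05  0.26  0.04  1.36 -0.   -0.1 ] yaw of tool y 98.21974302487882
shift cm [-0.31 -0.04  4.32]
```

View pics/p3.png

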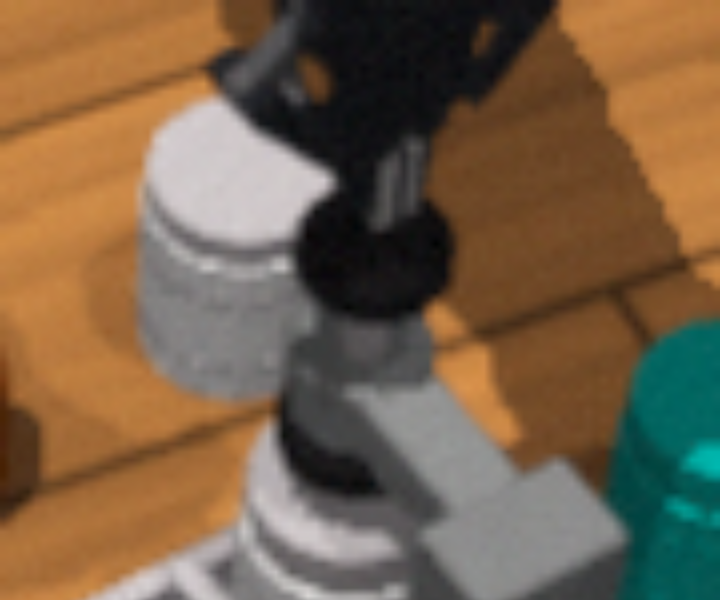

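The shut fingertips (395,220 in the crop) are about 1 cm above the head (375,250) and well within its flat part. I'll press in steps.

Call:
send_rows(series=[-0.3,-0.2,0,0,0,0,0,-0.3,-0.2,1,0,0,0,0,-0.3,-0.2,1.6,0,0,0,0,-0.3,-0.2,2.2,0,0,0,0,-0.3,-0.2,2.8,0,0,0,0,-0.3,-0.2,3.4,0,0,0,0,-0.3,-0.2,3.9,0,0,0,0,-0.3,-0.2,4.2,0,0,0,0,-0.3,-0.2,4.2,0,0,0,0])

```text
clock: 9.2
tcp_pos: [0.5438, 0.1026, 0.2197]
orientation: [0.002, -0.071, 0.997, -0.001]
wrist_force: [1.2, -1.5, 8.7]
finger_gap: -0.0002
```

Call:
send_rows(series=[0,0,0.2,0,0,0,0,0,0,0.4,0,0,0,0,0,0,0.4,0,0,0,0])

```text
clock: 9.45
tcp_pos: [0.5438, 0.1026, 0.2164]
orientation: [0.002, -0.071, 0.997, -0.001]
wrist_force: [0.3, -1.3, 10.2]
finger_gap: 0.0002
```

Call:
send_rows(series=[0,0,0.2,0,0,0,0,0,0,0.4,0,0,0,0,0,0,0.4,0,0,0,0])

```text
clock: 9.7
tcp_pos: [0.5439, 0.1026, 0.2149]
orientation: [0.003, -0.071, 0.997, -0.001]
wrist_force: [-3.8, -1.9, 22.8]
finger_gap: -0.0002
```

Call:
send_rows(series=[0,0,0.2,0,0,0,0,0,0,0.4,0,0,0,0,0,0,0.4,0,0,0,0])

```text
clock: 9.95
tcp_pos: [0.5441, 0.1026, 0.2147]
orientation: [0.005, -0.071, 0.997, -0.001]
wrist_force: [-12.0, -3.3, 44.0]
finger_gap: -0.0002
```

It is on the solid stop (z 0.2147, force jump). I'll ease off, hold briefly and rise.

Call:
send_rows(series=[0,0,-0.3,0,0,0,0,0,0,-0.3,0,0,0,0,0,0,-0.3,0,0,0,0,0,0,-1,0,0,0,0,0,0,-2,0,0,0,0,0,0,-3,0,0,0,0,0,0,-4,0,0,0,0,0,0,-7,0,0,0,0,0,0,-10,0,0,0,0,0,0,-10,0,0,0,0])

```text
clock: 10.78
tcp_pos: [0.5439, 0.1034, 0.3116]
orientation: [0.003, -0.071, 0.997, 0.0]
wrist_force: [0.2, -0.1, 1.1]
finger_gap: 0.0002
```

Call:
send_rows(series=[15,0,-2,0,0,0,0,15,0,-2,0,0,0,0,15,0,-2,0,0,0,0,15,0,-2,0,0,0,0,15,0,-2,0,0,0,0,15,0,-2,0,0,0,0])

```text
clock: 11.28
tcp_pos: [0.393, 0.082, 0.3266]
orientation: [0.001, -0.071, 0.997, 0.0]
wrist_force: [0.4, 0.1, -0.4]
finger_gap: -0.0003
```

```bash
python3 g.py
python3 - <<'E'
from h import *
S=read_camera("scene");cv2.imwrite("pics/scene9.png",S);T=read_camera("top")
u,v=proj("scene",[.545,.05,.1])[0].astype(int)
c=lambda im:cv2.resize(im[v-60:v+60,u-65:u+65],(400,369),interpolation=cv2.INTER_CUBIC)
cv2.imwrite("pics/p4.png",np.vstack([np.hstack([c(S),cv2.resize(T,(400,369))])]))
E
```

```text
11.2833 [0.393  0.082  0.3266] [ 0.4  0.1 -0.4] -0.00031162145316375196 [ 0.   -0.04 -0.13  1.47  0.   -0.14] yaw of tool y 98.16427497420314
```

View pics/p4.png

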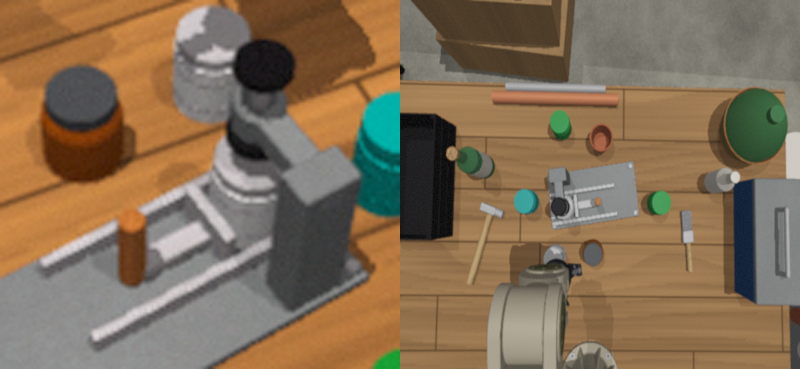

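The plunger is back up, the lid now sits low on the tin at the stop, the bystanders are in place, and the arm is clear.

```bash
python3 -c "
from workcell import *
print(hand_in())"
```

```text
the job is handed in; nothing more can be done
None
```

The tin is closed and standing at the stop under the plunger, and the job was handed in at about 11.4 s of the 46 s allowed.

- **Sliding the tin:** I gripped the pusher's post and slid it about 122 mm to its solid end. The force rose from 4 N to 18 N with no further movement.
- **Pressing the lid:** With the fingers shut, I pressed the head down to its solid stop. The tool tip read z = 0.2147 m against the 0.215 m expected. I held it there briefly, then let the plunger spring back up.
- **Final check:** The last picture shows the plunger up, the lid visibly lower on the tin at the stop, and no visible change among the other things on the bench. The arm was touching nothing.

**Points that disagreed or were not checked:**
- The fingertip force reached about 44 N for a moment at the stop. It acted through the fingers, not the arm or the gripper's body, and the wrist limit is 120 N. It was still more than needed.
- The measured pusher travel was about 3 mm more than the camera fit predicted.
- While gripping the post, the tool tip stood about 6 mm higher than commanded, with about 7 N of vertical force.
- I judged the lid's final depth from the picture and the plunger reaching its stop. I did not measure it directly.

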